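# Put the carving chisels away in order of blade width

## Task

Put the three carving chisels away in the shallow plywood tray, one lying flat in each lane, in order of blade width: the broadest in the lane beside the tray's pull handle, the middle one in the middle lane, the narrowest in the far lane; it does not matter which way the blades point. The awl and the paintbrush have the same handles but do not belong in the tray: leave them, and the mug and the offcut, where they are.

Things in the scene. Friction and masses are not known exactly. Their poses are not given: they have to be found in the camera images.
- tray: Low plywood tray, fixed, turned any way round; 212 (x) by 208 mm (y). Origin: centre of underside. Floor at z = 6 mm, all walls and dividers up to z = 16 mm. Three lanes along x, each 200 by 56 mm inside, centred at y = 70, 0, -70 mm. A dark steel bow pull, 90 mm wide, sticks out 33 mm at the +y side, beside the lane at y = 70; the lane at y = -70 is the far one.
- chisel_broad: Broadest chisel: flat steel blade 36 mm wide over its last 42 mm, 14 mm above its underside; 175 mm long. Origin: underside, midway along; +x to the blade tip. Pale wooden handle: 26 mm wide (y), 28 high (z), x = -87 to 13 mm, flat underside; then brass collar. Balances at x = -30 to 0: grip near x = -20 mm. 0.06 to 0.13 kg.
- chisel_middle: Middle chisel: flat steel blade 20 mm wide over its last 42 mm, 14 mm above its underside; 175 mm long. Origin: underside, midway along; +x to the blade tip. Pale wooden handle: 26 mm wide (y), 28 high (z), x = -87 to 13 mm, flat underside; then brass collar. Balances at x = -30 to 0: grip near x = -20 mm. 0.06 to 0.13 kg.
- chisel_narrow: Narrowest chisel: flat steel blade 9 mm wide over its last 42 mm, 14 mm above its underside; 175 mm long. Origin: underside, midway along; +x to the blade tip. Pale wooden handle: 26 mm wide (y), 28 high (z), x = -87 to 13 mm, flat underside; then brass collar. Balances at x = -30 to 0: grip near x = -20 mm. 0.06 to 0.13 kg.
- awl: Awl, no chisel: same handle, collar, origin and axes as the chisels (handle x = -87 to 13 mm), but a short round spike 6 mm thick, tapering to a point at x = 61 mm. Stays where it is.
- brush: Flat paintbrush, no chisel: same handle, collar, origin and axes as the chisels (handle x = -87 to 13 mm), but a steel band 34 mm wide and a thick block of black bristles 32 mm wide, to x = 87 mm. Stays where it is.
- mug: Terracotta mug, 76 mm across, 85 mm high, with a handle at its +y. Origin: centre of its underside. Stays where it is.
- offcut: Pale wood offcut block, 45 (x) by 45 (y) by 40 mm high. Origin: centre of its underside. Stays where it is.
Mind the look-alikes: they are no part of the job. What is shaped like the chisel_middle but blue or green is not meant.

How it is judged (in metres and radians):
At the end, for the whole second after the job is handed in: Each chisel flat on the floor of its own lane (origin within 17 mm across, 15 mm along of lane centre, 4 mm of the floor, tilt < 0.08 rad, along it within 0.25 rad), broadest beside the pull, narrowest farthest; all released, at rest; awl, brush, mug, offcut within 25 mm of their starts (y of chisel_broad in the frame of tray between 0.053 and 0.087 m and x of chisel_broad in the frame of tray between -0.015 and 0.015 m and z of chisel_broad in the frame of tray between 0.003 and 0.01 m and angle between the x axis of each of chisel_broad, chisel_middle, chisel_narrow and the x axis of tray, either way round below 0.25 rad and angle between each of chisel_broad, chisel_middle, chisel_narrow's own z axis and vertical below 0.08 rad and linear speed of each of chisel_broad, chisel_middle, chisel_narrow below 0.02 m/s and angular speed of each of chisel_broad, chisel_middle, chisel_narrow below 0.2 rad/s and contact force between each of chisel_broad, chisel_middle, chisel_narrow and the fingers below 0.05 N and y of chisel_middle in the frame of tray between -0.017 and 0.017 m and x of chisel_middle in the frame of tray between -0.015 and 0.015 m and z of chisel_middle in the frame of tray between 0.003 and 0.01 m and y of chisel_narrow in the frame of tray between -0.087 and -0.053 m and x of chisel_narrow in the frame of tray between -0.015 and 0.015 m and z of chisel_narrow in the frame of tray between 0.003 and 0.01 m and distance of each of awl, brush, mug, offcut from where it was at the start of the episode below 0.025 m); the robot touches nothing.
It fails at once if the awl is pushed or carried away from its place (more than 25 mm) (distance of awl from where it was at the start of the episode above 0.025 m).
It fails at once if the brush is pushed or carried away from its place (more than 25 mm) (distance of brush from where it was at the start of the episode above 0.025 m).
It fails at once if the mug is pushed or carried away from its place (more than 25 mm) (distance of mug from where it was at the start of the episode above 0.025 m).
It fails at once if the offcut is pushed or carried away from its place (more than 25 mm) (distance of offcut from where it was at the start of the episode above 0.025 m).
It also fails if it takes over 83 s, if anything falls off the work surface, if the arm or the gripper's body presses on something with over 40 N, if the wrist force passes 120 N, or if a joint passes its speed limit or range.

## Robot

A 6-joint arm with a two-finger parallel gripper is mounted at the origin on the work surface. World frame = base frame: x ahead of the robot, y to its left, z up, the work surface at z = 0. Lengths are in m, angles in degrees, forces in N, time in s.
With the tool pointing down it reaches from about 0.4 to 0.825 m from the base axis. Payload 7 kg.
Tool frame: the origin (TCP) lies midway between the tips of the shut fingers; the grasp point (between the pads) lies 19 mm behind it (hold_point_z is the distance from the TCP to the grasp point, in m); z points along the fingers, y is the line along which they close (so a half turn about z gives the same grasp; the last joint's range is limited). The gripper opens to 88 mm and grips with 3 to 60 N. Pads are 19 mm wide; open, the fingers measure 130 mm over their backs; the gripper's body (78 mm by 193 mm) begins 47 mm behind the grasp point.
Start: joints at [85.548, 20.546, 0.682, 0, -70.136, -16.507], TCP at [0.241, 0.63, 0.205] pointing down, gripper open.
Joint ranges: [-176.03, 176.03], [-82.01, 121.73], [-58.28, 71.71], [-173.87, 95.51], [-174.79, -0.11], [-173.66, 173.66]. Speed limits (degrees/s): [136.94, 136.94, 172.46, 180, 180, 180].

## Interface

Orientations are given as [roll, pitch, yaw] about the fixed x, y, z axes, in that order (R = Rz(yaw) Ry(pitch) Rx(roll)).
In Python, from plant import get_state, capture, close_job, hold_point_z gives the robot as it stands.
- The arm moves only by the shell command python3 -m inch 'ROWS' [FORCE]. ROWS is text: rows parted by semicolons, each of 5 numbers parted by spaces: the shift along the tool's x, y, z normalised to -1 to 1, where 1 is 0.15 m, then the turn about the tool's z normalised to -1 to 1, where 1 is 360 degrees, then the opening, from 0 (shut) to 1 (fully open). In form: tx ty tz spin grip; .... A call has exactly 8 rows; each row shifts and turns the commanded pose from where the row before left it, along the tool's axes as they then stand; what a row does not reach is not made up. A row lasts 1/8 s, in which the tool goes at most 62.5 mm and 10.7 degrees, less where a joint would pass 70% of its speed; a pose out of reach is approached as far as the arm can. A call with a number of a shift or a turn outside -1 to 1 is refused whole. A call with a gripper value outside its range is refused whole. The fingers move at their own pace and stop on an object; FORCE is the grip in N (left out, the last holds). Time passes only in rows, so rows that do not move let the fingers close, or fill a call up. It gives the time, the measured TCP pose, the force, the opening and the grip force at its end, in the units of the state.
- get_state(): the state, without advancing time (a new reading comes with each control period).
- capture(name): name is "side" or "top" or "wrist"; returns a dict with "color" (400x640x3 uint8, blue, green, red), "mtx" (3x3 intrinsics, pixels), "dist_coeffs" ([k1, k2, p1, p2, k3] as OpenCV has them; the pictures are not rectified), "R" (3x3) and "t" (3): a world point X has camera coordinates R X + t. Camera axes: x right, y down, z forward; pixel columns grow to the right and rows downward; lengths in m; the calibration is good to about 2 mm. A picture is of the moment at which its call begins. There is no depth.
- close_job(): hands the job in; it is judged then, once.
The state is a dict: "time_s": time; "joints": joint angles; "qd": joint speeds; "joint_torque": joint torques, N m; "tcp_pos": TCP position; "eef_rot": TCP orientation; "contact_force": force on the tool from outside, world axes, zero at the start; "moment": the same for the moment, N m; "gripper_width": finger opening in m; "gripper_force": force on a finger pad.
Only numpy, scipy, OpenCV 4.12 (cv2) and the standard library are available. Lean on these libraries where they do the work, as an engineer would, in place of code of your own. Each camera call takes 0.05 s, during which the arm holds its last target. There are 200 camera calls.

## Working session

There is one attempt and no reset: what is moved stays moved. The work goes in short steps, Python scripts to look and compute and a shell command to move; the robot and the scene stay as the last step left them, time stands still between calls to the robot, and variables do not carry over. Pictures are saved under pics/ and viewed, at most 14 in all, crops included, and the job is handed in when it is done.

```bash
mkdir -p pics; ls; python3 - <<'E'
from plant import *
import cv2
s=get_state();print(s)
print(hold_point_z)
for n in("top","side","wrist"):
    c=capture(n);cv2.imwrite(f"pics/{n}0.png",c["color"]);print(n,c["mtx"].tolist(),c["dist_coeffs"],c["R"].tolist(),c["t"])
E
```

```text
pics
{'time_s': 0.0, 'joints': array([ 8.55477271e+01,  2.05908520e+01,  6.34347982e-01, -2.09277553e-02,
       -7.01368879e+01, -1.65072533e+01]), 'qd': array([-0.04838074, -0.02546821,  0.00347718, -0.07326672,  0.01920339,
       -0.07354454]), 'joint_torque': array([-2.44351533e-03, -5.82718885e+01,  2.93060392e+01,  6.99701026e+00,
        7.04320759e-03, -1.61723692e-04]), 'tcp_pos': array([0.24128387, 0.62983404, 0.20373113]), 'eef_rot': array([ 1.79904867e+02, -7.67610307e-03, -2.09666466e+01]), 'contact_force': array([0.60580159, 0.41193187, 0.85086922]), 'moment': array([ 0.02340791, -0.02803754, -0.00056436]), 'gripper_force': 0.0, 'gripper_width': 0.08756981476057121}
0.0188
top [[375.64052985201926, 0.0, 315.35725446886994], [0.0, 375.64052985201926, 202.52946046943407], [0.0, 0.0, 1.0]] [-0.03727656  0.          0.          0.          0.        ] [[-0.01532887740427169, -0.9998737305054618, -0.0041891004543425595], [-0.9891957380590645, 0.015775811481099463, -0.14574949597818748], [0.14579717872204417, 0.0019096641601529447, -0.9893126582933669]] [-0.12354414  0.53797048  1.00381641]
side [[370.9002988646949, 0.0, 316.4098841113574], [0.0, 370.9002988646949, 206.9413926910342], [0.0, 0.0, 1.0]] [-0.0256735  0.         0.         0.         0.       ] [[0.9725806152468495, -0.23197430498463043, 0.016579163819604815], [-0.13191522699257704, -0.6089705846867078, -0.7821465335049603], [0.19153412159079264, 0.7585135126108346, -0.6228739290203249]] [-0.53979421  0.04734929  0.86748336]
wrist [[312.2843474881782, 0.0, 324.2746190172791], [0.0, 312.2843474881782, 200.74816146368568], [0.0, 0.0, 1.0]] [-0.05133109  0.          0.          0.          0.        ] [[-0.3573301093295657, -0.9339775319695071, 0.001078305461725598], [-0.89308860625473, 0.3420238469529805, 0.29225404957582335], [-0.2733275221131313, 0.10346814916500795, -0.9563401109249069]] [ 0.67451774 -0.03630196  0.39058504]
```

View pics/top0.png

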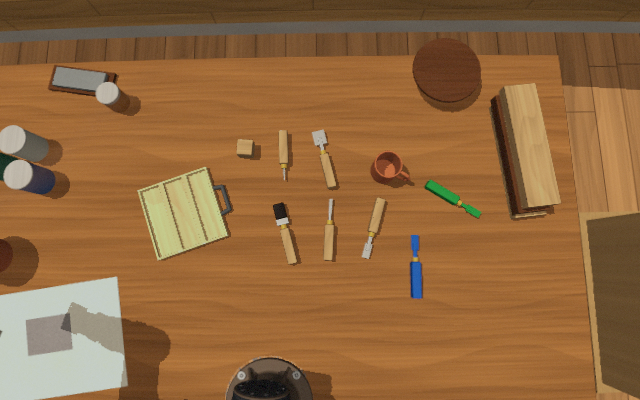

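View pics/side0.png

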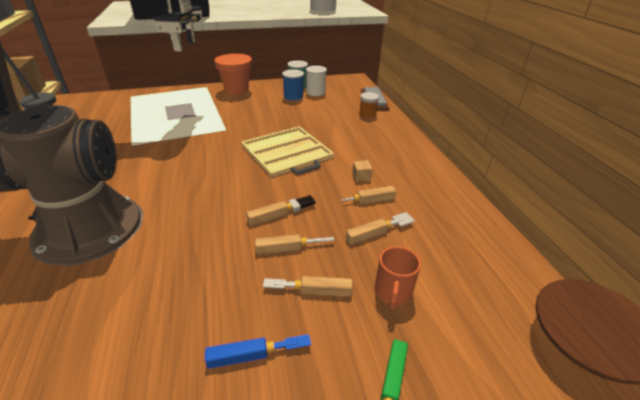

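The top view shows the tray at about (185,213) with its pull on the right at (224,198). The chisels are broad at (324,158), narrow at (330,230) and middle at (373,228). The awl is at (283,155), the brush at (285,233), the offcut at (245,148) and the mug at (388,166). The side view agrees. Next I'll measure.

```bash
cat > h.py <<'E'
import numpy as np, cv2
def ray(c,p):
    p=np.asarray(p,float).reshape(-1,1,2)
    n=cv2.undistortPoints(p,c["mtx"],c["dist_coeffs"]).reshape(-1,2)
    d=np.c_[n,np.ones(len(n))]@c["R"]; return -c["R"].T@c["t"],d
def plane(c,p,z):
    o,d=ray(c,p); return (o+d*((z-o[2])/d[:,2])[:,None])
def tri(c1,p1,c2,p2):
    o1,d1=ray(c1,p1);o2,d2=ray(c2,p2);out=[]
    for a,b in zip(d1,d2):
        s=np.linalg.lstsq(np.c_[a,-b],o2-o1,rcond=None)[0]
        A,B=o1+a*s[0],o2+b*s[1]; out.append(np.r_[(A+B)/2,np.linalg.norm(A-B)])
    return np.array(out)
def proj(c,X): return cv2.projectPoints(np.asarray(X,float).reshape(-1,1,3),cv2.Rodrigues(c["R"])[0],c["t"],c["mtx"],c["dist_coeffs"])[0].reshape(-1,2)
def blobs(img,lo,hi,amin,amax,roi=None):
    m=cv2.inRange(cv2.cvtColor(img,cv2.COLOR_BGR2HSV),lo,hi)
    if roi is not None:
        k=np.zeros_like(m);k[roi[1]:roi[3],roi[0]:roi[2]]=1;m*=k
    cs,_=cv2.findContours(m,cv2.RETR_EXTERNAL,cv2.CHAIN_APPROX_NONE)
    return m,[k for k in cs if amin<cv2.contourArea(k)<amax]
E
python3 - <<'E'
from plant import *
from h import *
t=capture("top");s=capture("side")
hsv=cv2.cvtColor(t["color"],cv2.COLOR_BGR2HSV)
for p in [(327,172),(328,245),(376,212),(288,245),(185,213),(250,250),(350,100)]: print(p,hsv[p[1],p[0]])
hs=cv2.cvtColor(s["color"],cv2.COLOR_BGR2HSV)
for p in [(280,244),(325,286),(370,233),(268,213),(200,260),(280,150)]: print('s',p,hs[p[1],p[0]])
print(plane(t,[(185,213),(224,198),(388,166),(324,158),(330,230),(373,228)],0.02).round(3))
E
```

```text
(327, 172) [ 18 125 187]
(328, 245) [ 18 119 190]
(376, 212) [ 17 122 194]
(288, 245) [ 18 121 189]
(185, 213) [ 26  91 196]
(250, 250) [ 14 169 154]
(350, 100) [ 14 172 157]
s (280, 244) [ 16 141 161]
s (325, 286) [ 16 143 191]
s (370, 233) [ 16 139 132]
s (268, 213) [ 16 139 143]
s (200, 260) [ 13 180 180]
s (280, 150) [ 24 120 236]
[[ 0.515  0.238  0.02 ]
 [ 0.556  0.128  0.02 ]
 [ 0.641 -0.342  0.02 ]
 [ 0.668 -0.159  0.02 ]
 [ 0.46  -0.172  0.02 ]
 [ 0.464 -0.292  0.02 ]]
```

View pics/wrist0.png

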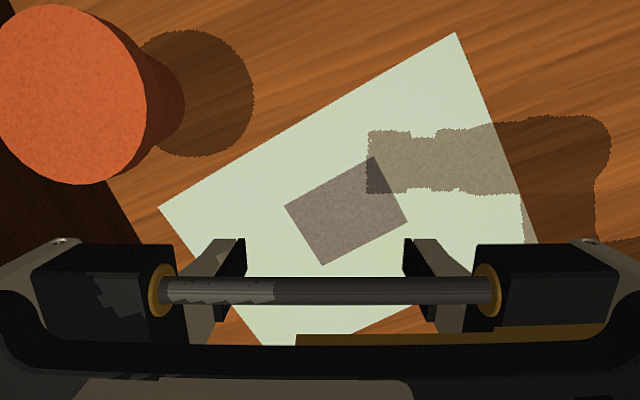

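The wrist view shows only the paper and the flowerpot, so the arm is away from the work. Next I'll write a row planner and work out where the wrist camera sits.

```bash
cat > plan.py <<'E'
import sys,math,numpy as np
from plant import get_state
from scipy.spatial.transform import Rotation as Ro
# plan.py x y z yaw n : n equal rows along a straight line (start pose = measured unless given as 4 more numbers)
a=[float(v) for v in sys.argv[1:]]
x,y,z,yaw=a[:4];n=int(a[4])
s=get_state()
p=np.array(a[5:8]) if len(a)>8 else s["tcp_pos"]; w=a[8] if len(a)>8 else s["eef_rot"][2]
d=(np.array([x,y,z])-p)/n; dw=((yaw-w+90)%180-90)/n
print("dist/row",np.linalg.norm(d),"turn/row",dw)
for i in range(n):
    R=Ro.from_euler("xyz",[180,0,w+dw*i],degrees=True).as_matrix()
    print(*(R.T@d/.15).round(3),round(-dw/360,4),sep=" ",end="; ")
print()
E
python3 - <<'E'
from plant import *
from h import *
from scipy.spatial.transform import Rotation as Ro
c=capture("wrist");s=get_state()
R=Ro.from_euler("xyz",s["eef_rot"],degrees=True).as_matrix()
C=-c["R"].T@c["t"];print("cam in tool",R.T@(C-s["tcp_pos"]),"axis in tool",R.T@c["R"][2],"xaxis",R.T@c["R"][0])
E
python3 plan.py 0.50 -0.18 0.26 0 16
```

```text
cam in tool [ 7.91821524e-02 -1.45618425e-04 -1.79454720e-01] axis in tool [-2.92350409e-01 -6.88240592e-06  9.56311266e-01] xaxis [4.50252163e-04 9.99999888e-01 1.44841762e-04]
dist/row 0.053267268889163576 turn/row 1.309927669942308
0.221 0.277 -0.023 -0.0036; 0.215 0.282 -0.023 -0.0036; 0.208 0.287 -0.023 -0.0036; 0.202 0.291 -0.023 -0.0036; 0.195 0.296 -0.023 -0.0036; 0.188 0.3 -0.023 -0.0036; 0.181 0.304 -0.023 -0.0036; 0.174 0.308 -0.023 -0.0036; 0.167 0.312 -0.023 -0.0036; 0.16 0.316 -0.023 -0.0036; 0.153 0.32 -0.023 -0.0036; 0.146 0.323 -0.023 -0.0036; 0.138 0.326 -0.023 -0.0036; 0.131 0.329 -0.023 -0.0036; 0.123 0.332 -0.023 -0.0036; 0.115 0.335 -0.023 -0.0036;
```

```bash
python3 -m inch '0.221 0.277 -0.023 -0.0036 0.6; 0.215 0.282 -0.023 -0.0036 0.6; 0.208 0.287 -0.023 -0.0036 0.6; 0.202 0.291 -0.023 -0.0036 0.6; 0.195 0.296 -0.023 -0.0036 0.6; 0.188 0.3 -0.023 -0.0036 0.6; 0.181 0.304 -0.023 -0.0036 0.6; 0.174 0.308 -0.023 -0.0036 0.6' && python3 -m inch '0.167 0.312 -0.023 -0.0036 0.6; 0.16 0.316 -0.023 -0.0036 0.6; 0.153 0.32 -0.023 -0.0036 0.6; 0.146 0.323 -0.023 -0.0036 0.6; 0.138 0.326 -0.023 -0.0036 0.6; 0.131 0.329 -0.023 -0.0036 0.6; 0.123 0.332 -0.023 -0.0036 0.6; 0.115 0.335 -0.023 -0.0036 0.6'
python3 - <<'E'
from plant import *
import cv2
print(get_state()["joints"])
c=capture("wrist");cv2.imwrite("pics/w1.png",c["color"])
E
```

```text
time_s: 1.3
tcp_pos: [0.3702, 0.2236, 0.2327]
eef_rot: [-180.0, -0.0, -10.5]
contact_force: [1.1, -0.2, 0.8]
gripper_width: 0.0529
gripper_force: 0.0
time_s: 2.3
tcp_pos: [0.4985, -0.182, 0.2602]
eef_rot: [-180.0, -0.0, -0.2]
contact_force: [0.5, 0.9, -0.1]
gripper_width: 0.0525
gripper_force: 0.0
[ 1.13625215e+00  4.95640783e+00 -1.23645446e+01  3.05741527e-05
 -7.26428481e+01  8.86786862e+01]
```

View pics/w1.png

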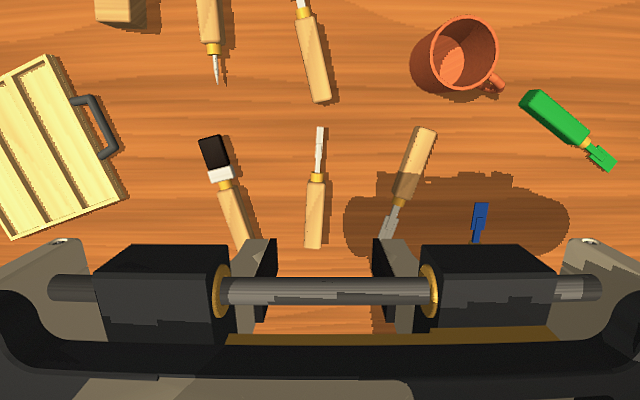

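The wrist view shows the narrow chisel (tip 320,127, butt 313,247), the middle one (butt 424,130) partly in the gripper's shadow, the broad handle (butt 322,102), and the brush, awl, mug and tray pull (95,120). I'll segment the handles in the wrist and top views and compare the two.

```bash
cat > meas.py <<'E'
from plant import *
from h import *
# handle mask: pale wood = hue ~16-22, saturation lower than table
def handles(c,lo=(15,70,60),hi=(21,150,255),amin=200,amax=6000):
    m,cs=blobs(c["color"],lo,hi,amin,amax); out=[]
    for k in cs:
        (u,v),(w,h),a=cv2.minAreaRect(k); L,W=max(w,h),min(w,h)
        b=cv2.boxPoints(((u,v),(w,h),a)); 
        if np.linalg.norm(b[0]-b[1])<np.linalg.norm(b[1]-b[2]): e=[(b[0]+b[1])/2,(b[2]+b[3])/2]
        else: e=[(b[1]+b[2])/2,(b[3]+b[0])/2]
        P=plane(c,[(u,v)]+e,0.02)
        d=P[2]-P[1]; ang=np.degrees(np.arctan2(d[1],d[0]));ang=(ang+90)%180-90
        out.append((P[0],np.linalg.norm(d[:2]),W/L,ang,(u,v),cv2.contourArea(k)))
    return m,out
if __name__=="__main__":
    import sys
    for n in sys.argv[1:]:
        c=capture(n); m,o=handles(c); print(n); cv2.imwrite(f"pics/mask_{n}.png",m)
        for P,l,r,a,uv,A in o: print(P.round(4),"len %.3f ratio %.2f ang %.1f px %.0f %.0f area %d"%(l,r,a,*uv,A))
E
python3 meas.py wrist top
```

```text
wrist
[ 0.2533 -0.3147  0.02  ] len 0.050 ratio 0.73 ang 4.7 px 404 318 area 420
[ 0.2553 -0.0587  0.02  ] len 0.051 ratio 0.67 ang -0.6 px 245 318 area 382
[ 0.3631 -0.0711  0.02  ] len 0.077 ratio 0.58 ang -24.8 px 247 257 area 779
[ 0.2878 -0.6241  0.02  ] len 0.190 ratio 0.78 ang -3.4 px 592 295 area 4721
[ 0.363  -0.3006  0.02  ] len 0.080 ratio 0.56 ang 24.4 px 401 257 area 826
[0.2837 0.2657 0.02  ] len 0.209 ratio 0.79 ang -1.6 px 49 299 area 5011
[ 0.4221 -0.0565  0.02  ] len 0.100 ratio 0.33 ang 14.3 px 234 220 area 1213
[ 0.43   -0.1669  0.02  ] len 0.104 ratio 0.27 ang -3.9 px 311 215 area 1100
[0.4848 0.1183 0.02  ] len 0.062 ratio 0.16 ang 18.7 px 108 178 area 268
[0.4826 0.2538 0.02  ] len 0.134 ratio 0.09 ang 19.0 px 21 181 area 608
[ 0.5033 -0.3022  0.02  ] len 0.101 ratio 0.30 ang -16.7 px 409 164 area 1501
[0.5409 0.199  0.02  ] len 0.206 ratio 0.23 ang 5.6 px 46 139 area 1136
[0.5855 0.1524 0.02  ] len 0.143 ratio 0.07 ang 18.8 px 70 105 area 686
[ 0.6339 -0.1682  0.02  ] len 0.100 ratio 0.24 ang 12.8 px 309 60 area 1646
[ 0.6787 -0.0431  0.02  ] len 0.054 ratio 0.54 ang 0.6 px 206 23 area 1060
[0.6921 0.0699 0.02  ] len 0.067 ratio 0.56 ang 87.4 px 116 14 area 1357
top
[ 0.0938 -0.0223  0.02  ] len 0.133 ratio 0.48 ang 77.6 px 277 368 area 384
[ 0.4185 -0.0541  0.02  ] len 0.101 ratio 0.29 ang 13.8 px 288 246 area 318
[ 0.4271 -0.1656  0.02  ] len 0.100 ratio 0.27 ang -4.2 px 328 242 area 309
[ 0.6743 -0.0602  0.02  ] len 0.290 ratio 0.81 ang -87.6 px 290 156 area 2947
[ 0.6306 -0.6762  0.02  ] len 0.345 ratio 0.29 ang 23.5 px 503 168 area 331
[ 0.6998 -0.7594  0.02  ] len 0.379 ratio 0.32 ang 5.4 px 529 145 area 4663
[1.0258 0.708  0.02  ] len 0.173 ratio 0.42 ang 89.3 px 43 52 area 396
[1.0316 0.0985 0.02  ] len 0.093 ratio 0.73 ang -70.1 px 237 44 area 255
[ 1.0213 -0.6297  0.02  ] len 0.089 ratio 0.74 ang 10.6 px 476 44 area 221
```

The wrist and top views agree to 3 mm. Handle lengths come out at 0.100 m and the width ratio at about 0.27, both as expected. I'll enlarge the side and wrist views to triangulate heights.

```bash
python3 - <<'E'
import cv2,numpy as np
s=cv2.imread("pics/side0.png")[175:305,235:425]; w=cv2.imread("pics/w1.png")[0:250,190:450]
cv2.imwrite("pics/cs.png",cv2.resize(s,None,fx=4,fy=4,interpolation=cv2.INTER_NEAREST))
cv2.imwrite("pics/cw.png",cv2.resize(w,None,fx=2.4,fy=2.4,interpolation=cv2.INTER_NEAREST))
E
```

```text
(no output)
```

View pics/cs.png

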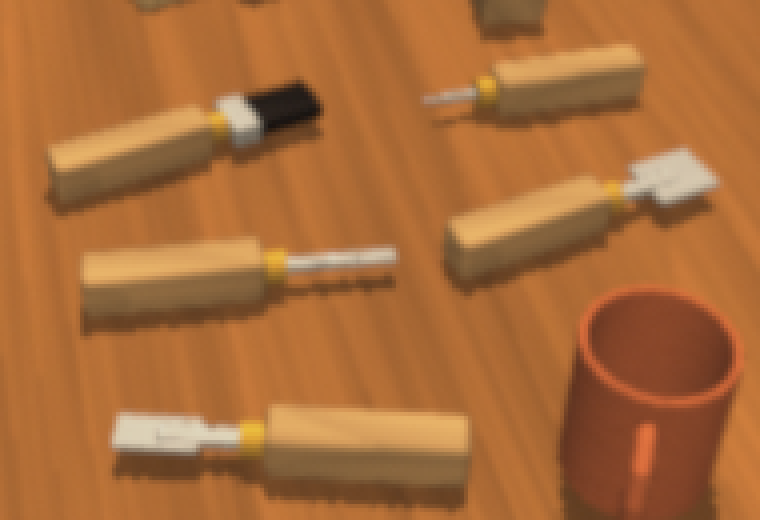

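View pics/cw.png

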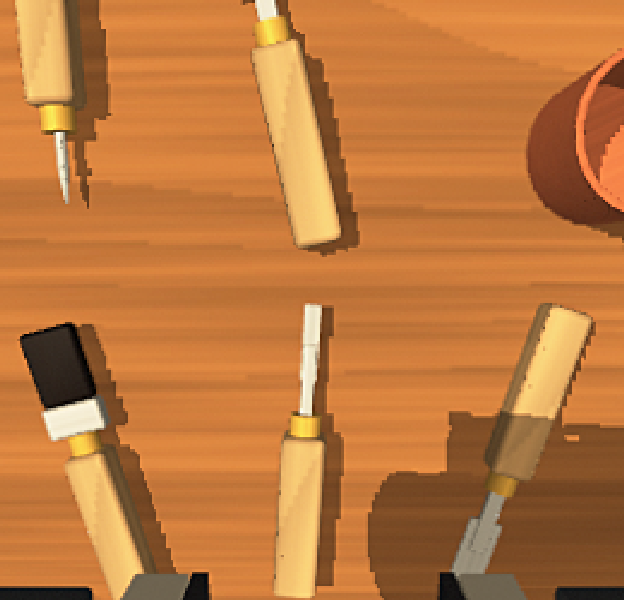

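```bash
python3 - <<'E'
from plant import *
from h import *
import numpy as np
s=capture("side");w=capture("wrist")
S=np.array([(396,256),(260,239),(262,273),(84,254),(595,179),(463,247),(463,412),(113,432)],float)
W=np.array([(313,305),(283,437),(324,437),(276,596),(255,48),(340,239),(554,306),(474,572)],float)
S=(S+.5)/4-.5+[235,175]; W=(W+.5)/2.4-.5+[190,0]
for n,r in zip("ntip ncol+ ncol- nbutt+ bcol+ bbutt- mbutt+ mtip".split(),tri(s,S,w,W)): print(n,r.round(4))
# tray, from the top view: steel bow and pale region
t=capture("top")
m,cs=blobs(t["color"],(22,50,120),(32,140,255),1000,20000,(100,140,240,280))
m=cv2.morphologyEx(m,cv2.MORPH_CLOSE,np.ones((9,9)))
k=max(cv2.findContours(m,0,1)[0],key=cv2.contourArea)
b=cv2.boxPoints(cv2.minAreaRect(k));P=plane(t,b,0.016);print(P.round(4),P.mean(0),[np.linalg.norm(P[i]-P[i-1]).round(4) for i in range(4)])
for i in range(4):
  d=P[i]-P[i-1];print(np.degrees(np.arctan2(d[1],d[0])).round(1))
E
```

```text
ntip [ 0.5512 -0.1759  0.014   0.0025]
ncol+ [ 0.4781 -0.1581  0.0253  0.0009]
ncol- [ 0.4757 -0.1809  0.0207  0.0014]
nbutt+ [ 0.3812 -0.1521  0.0284  0.0019]
bcol+ [ 0.679  -0.1484  0.024   0.0036]
bbutt- [ 0.5855 -0.1904  0.0271  0.0014]
mbutt+ [ 5.500e-01 -3.051e-01  2.890e-02  2.000e-04]
mtip [ 0.3857 -0.2716  0.0157  0.0075]
[[0.4511 0.1236 0.016 ]
 [0.4624 0.1238 0.016 ]
 [0.4623 0.1182 0.016 ]
 [0.4511 0.118  0.016 ]] [0.45671979 0.12091574 0.016     ] [np.float64(0.0057), np.float64(0.0113), np.float64(0.0057), np.float64(0.0113)]
89.2
1.1
-90.8
-179.0
```

The heights check out: handle tops are at 25–29 mm and the blade at 14–15 mm. Now I'll grasp the narrow chisel.

```bash
python3 plan.py 0.446 -0.168 0.07 -4 5; python3 plan.py 0.446 -0.168 0.012 -4 3 0.446 -0.168 0.07 -4
```

```text
dist/row 0.039415954025045545 turn/row -0.7542430908506077
-0.069 -0.015 0.253 0.0021; -0.069 -0.014 0.253 0.0021; -0.07 -0.013 0.253 0.0021; -0.07 -0.013 0.253 0.0021; -0.07 -0.012 0.253 0.0021; 
dist/row 0.019333333333333338 turn/row 0.0
0.0 -0.0 0.129 -0.0; 0.0 -0.0 0.129 -0.0; 0.0 -0.0 0.129 -0.0;
```

```bash
python3 -m inch '-0.07 -0.015 0.253 0.0021 0.6; -0.07 -0.014 0.253 0.0021 0.6; -0.07 -0.013 0.253 0.0021 0.6; -0.07 -0.013 0.253 0.0021 0.6; -0.07 -0.012 0.253 0.0021 0.6; 0 0 0.129 0 0.6; 0 0 0.129 0 0.6; 0 0 0.129 0 0.6'
```

```text
time_s: 3.6
tcp_pos: [0.4464, -0.1672, 0.012]
eef_rot: [-180.0, -0.1, -3.9]
contact_force: [0.0, 0.9, -0.1]
gripper_width: 0.0526
gripper_force: 0.0
```

```bash
python3 -m inch '0 0 0 0 0; 0 0 0 0 0; 0 0 0 0 0; 0 0 0 0 0; 0 0 -0.1 0 0; 0 0 -0.3 0 0; 0 0 -0.3 0 0; 0 0 -0.3 0 0' 25; python3 plan.py 0.40 0.19 0.22 16 8
```

```text
time_s: 4.6
tcp_pos: [0.4458, -0.1685, 0.164]
eef_rot: [-180.0, -0.0, -4.0]
contact_force: [1.6, 0.0, -0.4]
gripper_width: 0.0003
gripper_force: 0.0
dist/row 0.04572163234723657 turn/row 2.5016577242257547
-0.059 -0.295 -0.047 -0.0069; -0.046 -0.298 -0.047 -0.0069; -0.033 -0.299 -0.047 -0.0069; -0.02 -0.301 -0.047 -0.0069; -0.007 -0.301 -0.047 -0.0069; 0.006 -0.301 -0.047 -0.0069; 0.02 -0.301 -0.047 -0.0069; 0.033 -0.299 -0.047 -0.0069;
```

```bash
python3 meas.py wrist | tail -12; python3 - <<'E'
from plant import *
import cv2
c=capture("wrist");cv2.imwrite("pics/w2.png",c["color"])
E
```

```text
wrist
[0.3192 0.1911 0.02  ] len 0.154 ratio 0.83 ang -6.6 px 49 300 area 5006
[ 0.2779 -0.499   0.02  ] len 0.159 ratio 0.74 ang 0.1 px 595 296 area 4864
[ 0.4236 -0.0559  0.02  ] len 0.095 ratio 0.34 ang 13.5 px 224 210 area 2189
[ 0.406  -0.1716  0.02  ] len 0.152 ratio 0.46 ang -14.9 px 330 218 area 2118
[0.4751 0.1774 0.02  ] len 0.074 ratio 0.15 ang 19.4 px 16 180 area 572
[0.5233 0.1295 0.02  ] len 0.144 ratio 0.08 ang 18.8 px 40 132 area 1252
[ 0.5045 -0.302   0.02  ] len 0.101 ratio 0.31 ang -17.0 px 452 118 area 3022
[ 0.6024 -0.1754  0.02  ] len 0.043 ratio 0.56 ang 13.1 px 320 20 area 1204
```

View pics/w2.png

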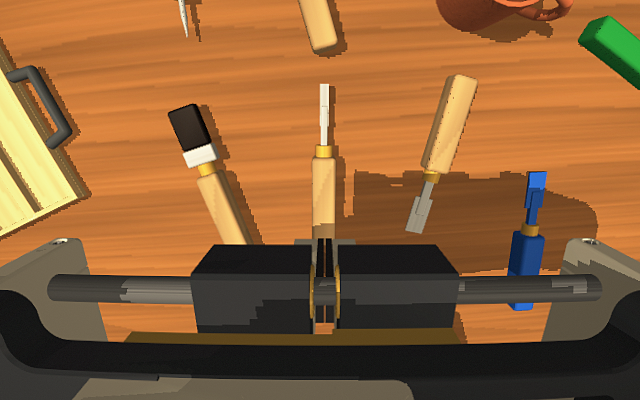

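The gripper closed empty, because the lift began before the slow fingers reached the handle. The narrow chisel still lies on the table, tip at (324,84) and collar at (323,151). I'll check whether it shifted.

```bash
python3 - <<'E'
from plant import *
from h import *
c=capture("wrist")
print(plane(c,[(324,84)],.014),plane(c,[(323,151)],.018),plane(c,[(452,118)],.02))
E
python3 plan.py 0.446 -0.168 0.012 -4 6
```

```text
[[ 0.550869   -0.17541446  0.014     ]] [[ 0.48391703 -0.16973807  0.018     ]] [[ 0.50930932 -0.3042903   0.02      ]]
dist/row 0.025485052707271357 turn/row 0.0003766738499066946
-0.002 -0.0 0.17 -0.0; -0.002 -0.0 0.17 -0.0; -0.002 -0.0 0.17 -0.0; -0.002 -0.0 0.17 -0.0; -0.002 -0.0 0.17 -0.0; -0.002 -0.0 0.17 -0.0;
```

It hasn't moved. I'll open first, then descend, then close and wait.

```bash
python3 -m inch '0 0 0 0 0.6; 0 0 0 0 0.6; 0 0 0 0 0.6; 0 0 0 0 0.6; 0 0 0 0 0.6; 0 0 0 0 0.6; 0 0 0 0 0.6; 0 0 0 0 0.6' | sed -n '5,6p' ; python3 -m inch '0 0 0 0 0.6; 0 0 0.17 0 0.6; 0 0 0.17 0 0.6; 0 0 0.17 0 0.6; 0 0 0.17 0 0.6; 0 0 0.17 0 0.6; 0 0 0.165 0 0.6; 0 0 0 0 0.6' && python3 -m inch '0 0 0 0 0; 0 0 0 0 0; 0 0 0 0 0; 0 0 0 0 0; 0 0 0 0 0; 0 0 0 0 0; 0 0 0 0 0; 0 0 0 0 0' 25
```

```text
gripper_width: 0.0524
gripper_force: 0.0
time_s: 6.75
tcp_pos: [0.4446, -0.1685, 0.0084]
eef_rot: [180.0, 0.2, -4.0]
contact_force: [0.5, 0.3, -0.2]
gripper_width: 0.052
gripper_force: 0.0
time_s: 7.75
tcp_pos: [0.446, -0.1684, 0.0098]
eef_rot: [-180.0, 0.0, -4.0]
contact_force: [0.8, -0.3, -0.2]
gripper_width: 0.0004
gripper_force: 0.0
```

```bash
python3 - <<'E'
from plant import *
from h import *
a=capture("wrist");s=capture("side");p=get_state()["tcp_pos"]
print(proj(a,[p,p+[0,0,.019]]),proj(s,[p,p+[0,0,.019]]))
A=a["color"][0:400,120:520];S=cv2.resize(s["color"][120:320,220:420],(400,400),interpolation=cv2.INTER_NEAREST)
cv2.imwrite("pics/c3.png",np.hstack([A,S]))
E
```

```text
[[324.62829103 237.98944725]
 [324.64547002 251.59562164]] [[286.19717143 244.71280038]
 [285.89652204 238.44371848]]
```

View pics/c3.png

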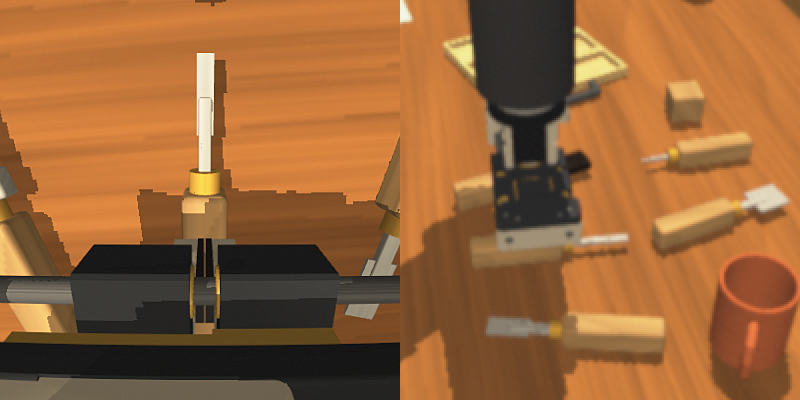

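The side view shows the gripper body directly over the narrow handle. In the wrist view the shut finger tips are at crop (205,238), and handle is visible on both sides of them. So the fingers seem to be on top of the handle, not around it. I'll compare the tip pixels with predictions for different heights.

```bash
python3 - <<'E'
from plant import *
from h import *
a=capture("wrist");st=get_state();p=st["tcp_pos"];print(p,st["contact_force"],st["gripper_width"])
for dx in(0,.0095):
  for dz in (0,.01,.02,.03): print(dx,dz,proj(a,[p+[dx,.021,dz],p+[dx,-.021,dz]]).round(1).tolist())
print(plane(a,[(325,53)],.014))
cv2.imwrite("pics/c4.png",cv2.resize(a["color"][160:350,260:390],None,fx=3.1,fy=3.1,interpolation=cv2.INTER_NEAREST))
E
```

```text
[ 0.44602932 -0.16845308  0.00978636] [-0.07770887 -0.60799012  0.10126051] 0.00010373233203539911
0 0 [[291.2, 240.1], [358.2, 235.8]]
0 0.01 [[289.5, 247.0], [360.0, 242.6]]
0 0.02 [[287.6, 254.7], [361.9, 250.0]]
0 0.03 [[285.5, 263.2], [364.0, 258.3]]
0.0095 0 [[289.6, 226.0], [357.7, 221.6]]
0.0095 0.01 [[287.8, 232.3], [359.4, 227.7]]
0.0095 0.02 [[285.8, 239.3], [361.3, 234.5]]
0.0095 0.03 [[283.6, 247.1], [363.5, 242.0]]
[[ 0.55146315 -0.17593886  0.014     ]]
```

View pics/c4.png

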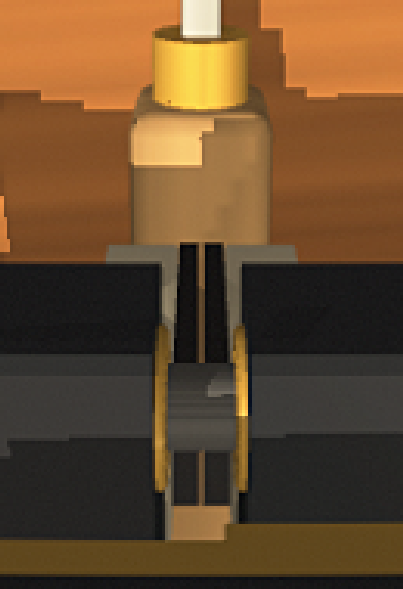

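The finger tips appear at row 238 in every wrist picture. A tip at the reported TCP would show near row 224, so the real tips sit about 20–29 mm above the reported TCP. The fingers therefore shut above the handle. I'll open and come down in small steps, watching the force.

```bash
python3 -m inch '0 0 0 0 0.6; 0 0 0 0 0.6; 0 0 0 0 0.6; 0 0 0 0 0.6; 0 0 0 0 0.6; 0 0 0 0 0.6; 0 0 0.033 0 0.6; 0 0 0 0 0.6' | grep -v rot ; python3 -m inch '0 0 0.02 0 0.6; 0 0 0 0 0.6; 0 0 0 0 0.6; 0 0 0.013 0 0.6; 0 0 0 0 0.6; 0 0 0 0 0.6; 0 0 0 0 0.6; 0 0 0 0 0.6'
```

```text
time_s: 8.9
tcp_pos: [0.4456, -0.1684, 0.0044]
contact_force: [-0.1, -0.2, -0.5]
gripper_width: 0.0525
gripper_force: 0.0
time_s: 9.9
tcp_pos: [0.4461, -0.1685, -0.0001]
eef_rot: [180.0, -0.0, -4.0]
contact_force: [-0.7, 0.0, 0.2]
gripper_width: 0.0528
gripper_force: 0.0
```

```bash
python3 -m inch '0 0 0.02 0 0.6; 0 0 0 0 0.6; 0 0 0 0 0.6; 0 0 0 0 0.6; 0 0 0.013 0 0.6; 0 0 0 0 0.6; 0 0 0 0 0.6; 0 0 0 0 0.6' && python3 -m inch '0 0 0.02 0 0.6; 0 0 0 0 0.6; 0 0 0 0 0.6; 0 0 0 0 0; 0 0 0 0 0; 0 0 0 0 0; 0 0 0 0 0; 0 0 0 0 0' 25
```

```text
time_s: 10.9
tcp_pos: [0.4461, -0.1685, -0.005]
eef_rot: [-180.0, -0.0, -4.0]
contact_force: [-0.2, -0.4, 0.1]
gripper_width: 0.0526
gripper_force: 0.0
time_s: 11.9
tcp_pos: [0.446, -0.1685, -0.008]
eef_rot: [180.0, 0.0, -4.0]
contact_force: [-1.2, 0.0, 0.6]
gripper_width: 0.0258
gripper_force: 25.0
```

Gripped: 25.8 mm, against a 26 mm handle. The finger-tip offset of about 20 mm is confirmed. Lifting.

```bash
python3 -m inch '0 0 -0.05 0 0; 0 0 -0.1 0 0; 0 0 -0.15 0 0; 0 0 -0.2 0 0; 0 0 -0.2 0 0; 0 0 -0.2 0 0; 0 0 0 0 0; 0 0 0 0 0' ; python3 plan.py 0.43 0.22 0.26 16 14
```

```text
time_s: 12.9
tcp_pos: [0.4455, -0.1683, 0.1268]
eef_rot: [-180.0, 0.0, -4.0]
contact_force: [-0.4, -0.7, -1.3]
gripper_width: 0.0255
gripper_force: 25.0
dist/row 0.029346442318724106 turn/row 1.429918785496565
-0.02 -0.184 -0.063 -0.004; -0.016 -0.184 -0.063 -0.004; -0.011 -0.185 -0.063 -0.004; -0.007 -0.185 -0.063 -0.004; -0.002 -0.185 -0.063 -0.004; 0.003 -0.185 -0.063 -0.004; 0.007 -0.185 -0.063 -0.004; 0.012 -0.185 -0.063 -0.004; 0.017 -0.184 -0.063 -0.004; 0.021 -0.184 -0.063 -0.004; 0.026 -0.183 -0.063 -0.004; 0.03 -0.183 -0.063 -0.004; 0.035 -0.182 -0.063 -0.004; 0.039 -0.181 -0.063 -0.004;
```

```bash
python3 -m inch '-0.02 -0.184 -0.063 -0.004 0; -0.016 -0.184 -0.063 -0.004 0; -0.011 -0.185 -0.063 -0.004 0; -0.007 -0.185 -0.063 -0.004 0; -0.002 -0.185 -0.063 -0.004 0; 0.003 -0.185 -0.063 -0.004 0; 0.007 -0.185 -0.063 -0.004 0; 0.012 -0.185 -0.063 -0.004 0' >/dev/null && python3 -m inch '0.017 -0.184 -0.063 -0.004 0; 0.021 -0.184 -0.063 -0.004 0; 0.026 -0.183 -0.063 -0.004 0; 0.03 -0.183 -0.063 -0.004 0; 0.035 -0.182 -0.063 -0.004 0; 0.039 -0.181 -0.063 -0.004 0; 0 0 0 0 0; 0 0 0 0 0'
python3 - <<'E'
from plant import *
import cv2
c=capture("wrist");cv2.imwrite("pics/w3.png",c["color"])
import pickle;pickle.dump(c,open("w3.pkl","wb"))
E
```

```text
time_s: 14.9
tcp_pos: [0.4293, 0.2195, 0.2581]
eef_rot: [179.9, 0.1, 16.2]
contact_force: [-0.3, -0.2, -1.1]
gripper_width: 0.0256
gripper_force: 25.0
```

View pics/w3.png

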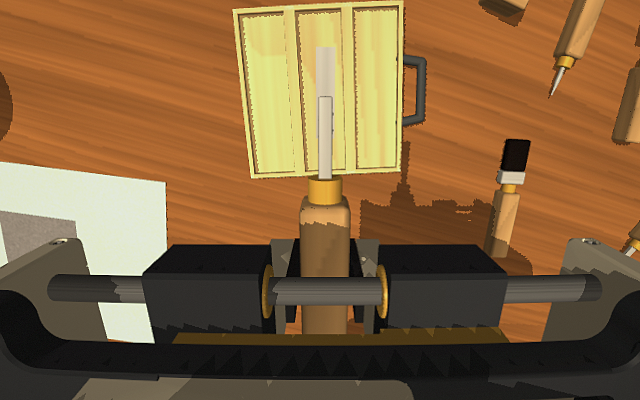

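The chisel hangs held at (325,230). The tray's corners are at about (233,9), (404,1), (401,171) and (252,180), with the pull on the right at (415,90). So the far lane is on the left. I'll fit the corners now.

```bash
cat > tray.py <<'E'
import pickle,sys
from h import *
w=pickle.load(open("w3.pkl","rb"))
def corners(img,roi):
    m,_=blobs(img,(22,40,90),(33,160,255),0,1e9,roi)
    m=cv2.morphologyEx(m,cv2.MORPH_CLOSE,np.ones((5,5)))
    k=cv2.convexHull(max(cv2.findContours(m,cv2.RETR_EXTERNAL,cv2.CHAIN_APPROX_NONE)[0],key=cv2.contourArea))
    a=cv2.approxPolyDP(k,8,True)[:,0].astype(float)
    return a,cv2.contourArea(k)
a,A=corners(w["color"],(200,0,430,200));print(a.tolist(),A)
from plant import capture
t=capture("top");t0=cv2.imread("pics/top0.png")
b,B=corners(t0,(100,140,245,280));print(b.tolist(),B)
for c,q in((w,a),(t,b)):
    P=plane(c,q,.016);print(P.round(4).tolist(),P.mean(0).round(4),"sides",[np.linalg.norm(P[i]-P[i-1]).round(4) for i in range(len(P))],"ang",[np.degrees(np.arctan2(*(P[i]-P[i-1])[1::-1])).round(1) for i in range(len(P))])
if len(a)==4==len(b):
    Pa,Pb=plane(w,a,.016),plane(t,b,.016)
    j=[int(np.argmin(np.linalg.norm(Pb-p,axis=1))) for p in Pa]
    print(tri(w,a,t,b[j]).round(4))
E
python3 tray.py
```

```text
[[402.0, 0.0], [400.0, 170.0], [251.0, 178.0], [232.0, 9.0]] 27687.5
[[206.0, 167.0], [227.0, 235.0], [158.0, 259.0], [138.0, 190.0]] 5362.5
[[0.6504, 0.1862, 0.016], [0.4528, 0.1179, 0.016], [0.3846, 0.3123, 0.016], [0.5838, 0.381, 0.016]] [0.5179 0.2493 0.016 ] sides [np.float64(0.2058), np.float64(0.2091), np.float64(0.206), np.float64(0.2107)] ang [np.float64(-71.1), np.float64(-160.9), np.float64(109.3), np.float64(19.0)]
[[0.6483, 0.1828, 0.016], [0.4511, 0.118, 0.016], [0.3865, 0.3115, 0.016], [0.5841, 0.3788, 0.016]] [0.5175 0.2478 0.016 ] sides [np.float64(0.2063), np.float64(0.2076), np.float64(0.204), np.float64(0.2087)] ang [np.float64(-71.8), np.float64(-161.8), np.float64(108.5), np.float64(18.8)]
[[6.512e-01 1.851e-01 9.500e-03 2.600e-03]
 [4.519e-01 1.179e-01 1.510e-02 1.600e-03]
 [3.859e-01 3.112e-01 1.840e-02 1.700e-03]
 [5.865e-01 3.855e-01 2.400e-03 3.000e-04]]
```

The tray sides measure 0.206–0.211 m, the centre is (0.518, 0.249) and the lane axis is at 19°. The narrow chisel goes to the +y lane, so the TCP target is (0.478, 0.309).

```bash
python3 plan.py 0.478 0.309 0.05 19 7;  python3 plan.py 0.478 0.309 0.0 19 5 0.478 0.309 0.05 19
```

```text
dist/row 0.033164827555123615 turn/row 0.41180588333350393
0.068 -0.069 0.199 -0.0011; 0.069 -0.069 0.199 -0.0011; 0.069 -0.068 0.199 -0.0011; 0.07 -0.068 0.199 -0.0011; 0.07 -0.067 0.199 -0.0011; 0.071 -0.067 0.199 -0.0011; 0.071 -0.066 0.199 -0.0011; 
dist/row 0.01 turn/row 0.0
0.0 -0.0 0.067 -0.0; 0.0 -0.0 0.067 -0.0; 0.0 -0.0 0.067 -0.0; 0.0 -0.0 0.067 -0.0; 0.0 -0.0 0.067 -0.0;
```

```bash
python3 -m inch '0.068 -0.069 0.199 -0.0011 0; 0.069 -0.069 0.199 -0.0011 0; 0.069 -0.068 0.199 -0.0011 0; 0.07 -0.068 0.199 -0.0011 0; 0.07 -0.067 0.199 -0.0011 0; 0.071 -0.067 0.199 -0.0011 0; 0.071 -0.066 0.199 -0.0011 0; 0 0 0 0 0' && python3 -m inch '0 0 0.067 0 0; 0 0 0.067 0 0; 0 0 0.067 0 0; 0 0 0.067 0 0; 0 0 0.06 0 0; 0 0 0 0 0; 0 0 0 0 0; 0 0 0 0 0'
```

```text
time_s: 16.0
tcp_pos: [0.4777, 0.3081, 0.0477]
eef_rot: [179.8, 0.3, 18.9]
contact_force: [-0.8, -0.3, -1.2]
gripper_width: 0.0258
gripper_force: 25.0
time_s: 17.0
tcp_pos: [0.4788, 0.3099, 0.0015]
eef_rot: [-180.0, -0.0, 18.9]
contact_force: [0.6, -0.4, -1.3]
gripper_width: 0.0257
gripper_force: 25.0
```

```bash
python3 -m inch '0 0 0.013 0 0; 0 0 0.008 0 0; 0 0 0 0 0; 0 0 0 0 0.5; 0 0 0 0 0.5; 0 0 0 0 0.5; 0 0 0 0 0.5; 0 0 0 0 0.5' && python3 -m inch '0 0 -0.1 0 0.6; 0 0 -0.3 0 0.6; 0 0 -0.3 0 0.6; 0 0 -0.3 0 0.6; 0 0 -0.3 0 0.6; -0.3 0 -0.3 0 0.6; -0.2 0 0 0 0.6; 0 0 0 0 0.6'
python3 - <<'E'
from plant import *
import cv2
c=capture("wrist");cv2.imwrite("pics/w4.png",c["color"])
E
```

```text
time_s: 18.0
tcp_pos: [0.4786, 0.3097, -0.002]
eef_rot: [180.0, 0.0, 18.9]
contact_force: [-0.8, -1.1, -0.7]
gripper_width: 0.0434
gripper_force: 0.0
time_s: 19.0
tcp_pos: [0.4072, 0.2851, 0.2394]
eef_rot: [-179.9, -0.2, 19.0]
contact_force: [-0.4, 0.3, 0.0]
gripper_width: 0.0524
gripper_force: 0.0
```

View pics/w4.png

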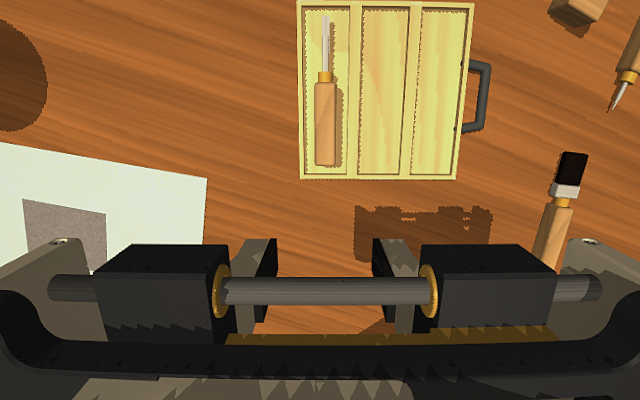

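The narrow chisel lies in the left (far) lane, handle (326,125), tip (325,17). I'll check its pose against the whole tray and plan the move to the middle chisel.

```bash
cat > chk.py <<'E'
from plant import *
from meas import handles
from h import *
import sys
roi=[int(v) for v in sys.argv[1:5]]
c=capture("wrist")
m,_=blobs(c["color"],(22,40,90),(33,160,255),0,1e9,roi)
m=cv2.morphologyEx(m,cv2.MORPH_CLOSE,np.ones((5,5)))
k=cv2.convexHull(max(cv2.findContours(m,cv2.RETR_EXTERNAL,cv2.CHAIN_APPROX_NONE)[0],key=cv2.contourArea))
a=cv2.approxPolyDP(k,8,True)[:,0].astype(float)
P=plane(c,a,.016);print(a.tolist(),P.mean(0).round(4),"sides",[np.linalg.norm(P[i]-P[i-1]).round(4) for i in range(len(P))],"ang",[np.degrees(np.arctan2(*(P[i]-P[i-1])[1::-1])).round(1) for i in range(len(P))])
yaw=np.radians(19+180); C=P.mean(0) if len(a)==4 else np.array([.518,.249,0])
for Q,l,r,an,uv,A in handles(c)[1]:
    q=Q-C; x=np.cos(yaw)*q[0]+np.sin(yaw)*q[1]; y=-np.sin(yaw)*q[0]+np.cos(yaw)*q[1]
    if .08<l<.12 and r<.4: print("handle centre world",Q.round(4),"tray",round(x,4),round(y,4),"ang %.1f"%an,uv)
E
python3 chk.py 280 0 480 200; python3 plan.py 0.488 -0.297 0.2 -17 16;python3 plan.py 0.488 -0.297 -0.008 -17 7 0.488 -0.297 0.2 -17
```

```text
[[474.0, 4.0], [455.0, 178.0], [300.0, 178.0], [296.0, 0.0]] [0.5186 0.2494 0.016 ] sides [np.float64(0.2068), np.float64(0.2077), np.float64(0.2057), np.float64(0.2098)] ang [np.float64(-71.5), np.float64(-161.1), np.float64(109.1), np.float64(19.1)]
handle centre world [0.4667 0.3003 0.02  ] tray 0.0324 -0.065 ang 19.2 (329.0, 122.0)
dist/row 0.03683230956604119 turn/row -2.247756711320111
-0.048 0.24 0.016 0.0062; -0.038 0.242 0.016 0.0062; -0.029 0.243 0.016 0.0062; -0.019 0.244 0.016 0.0062; -0.009 0.245 0.016 0.0062; 0.0 0.245 0.016 0.0062; 0.01 0.245 0.016 0.0062; 0.019 0.244 0.016 0.0062; 0.029 0.243 0.016 0.0062; 0.039 0.242 0.016 0.0062; 0.048 0.24 0.016 0.0062; 0.057 0.238 0.016 0.0062; 0.067 0.236 0.016 0.0062; 0.076 0.233 0.016 0.0062; 0.085 0.23 0.016 0.0062; 0.094 0.226 0.016 0.0062; 
dist/row 0.029714285714285717 turn/row 0.0
0.0 -0.0 0.198 -0.0; 0.0 -0.0 0.198 -0.0; 0.0 -0.0 0.198 -0.0; 0.0 -0.0 0.198 -0.0; 0.0 -0.0 0.198 -0.0; 0.0 -0.0 0.198 -0.0; 0.0 -0.0 0.198 -0.0;
```

```bash
python3 -m inch '-0.048 0.24 0.016 0.0062 0.6; -0.038 0.242 0.016 0.0062 0.6; -0.029 0.243 0.016 0.0062 0.6; -0.019 0.244 0.016 0.0062 0.6; -0.009 0.245 0.016 0.0062 0.6; 0 0.245 0.016 0.0062 0.6; 0.01 0.245 0.016 0.0062 0.6; 0.019 0.244 0.016 0.0062 0.6' >/dev/null && python3 -m inch '0.029 0.243 0.016 0.0062 0.6; 0.039 0.242 0.016 0.0062 0.6; 0.048 0.24 0.016 0.0062 0.6; 0.057 0.238 0.016 0.0062 0.6; 0.067 0.236 0.016 0.0062 0.6; 0.076 0.233 0.016 0.0062 0.6; 0.085 0.23 0.016 0.0062 0.6; 0.094 0.226 0.016 0.0062 0.6'; python3 meas.py wrist | grep -E 'len 0.(09|10)'; python3 plan.py 0.488 -0.297 -0.008 -17 7
```

```text
time_s: 21.1
tcp_pos: [0.4891, -0.2987, 0.198]
eef_rot: [180.0, 0.1, -16.9]
contact_force: [0.4, 0.7, 0.5]
gripper_width: 0.0525
gripper_force: 0.0
[ 0.5035 -0.3037  0.02  ] len 0.101 ratio 0.26 ang -16.8 px 325 163 area 1387
[ 0.6337 -0.1704  0.02  ] len 0.103 ratio 0.28 ang 12.8 px 174 86 area 2638
[ 0.7039 -0.0452  0.02  ] len 0.106 ratio 0.33 ang 0.7 px 49 61 area 3113
dist/row 0.029324747922522057 turn/row 0.006094483129794119
-0.003 -0.004 0.195 -0.0; -0.003 -0.004 0.195 -0.0; -0.003 -0.004 0.195 -0.0; -0.003 -0.004 0.195 -0.0; -0.003 -0.004 0.195 -0.0; -0.003 -0.004 0.195 -0.0; -0.003 -0.004 0.195 -0.0;
```

```bash
python3 -m inch '-0.002 0 0.195 0 0.6; -0.002 0 0.195 0 0.6; 0 0 0.195 0 0.6; 0 0 0.195 0 0.6; 0 0 0.195 0 0.6; 0 0 0.195 0 0.6; 0 0 0.195 0 0.6; 0 0 0 0 0.6' && python3 -m inch '0 0 0 0 0; 0 0 0 0 0; 0 0 0 0 0; 0 0 0 0 0; 0 0 0 0 0; 0 0 0 0 0; 0 0 0 0 0; 0 0 0 0 0' 25
```

```text
time_s: 22.15
tcp_pos: [0.4864, -0.2966, -0.0086]
eef_rot: [180.0, 0.3, -16.8]
contact_force: [-0.3, -0.4, 0.1]
gripper_width: 0.0527
gripper_force: 0.0
time_s: 23.15
tcp_pos: [0.4888, -0.2968, -0.005]
eef_rot: [180.0, -0.1, -16.8]
contact_force: [-1.4, 0.2, 6.9]
gripper_width: 0.0257
gripper_force: 25.0
```

```bash
python3 -m inch '0 0 -0.05 0 0; 0 0 -0.1 0 0; 0 0 -0.2 0 0; 0 0 -0.3 0 0; 0 0 -0.3 0 0; 0 0 -0.1 0 0; 0 0 0 0 0; 0 0 0 0 0' ; python3 plan.py 0.538 0.256 0.15 19 15
```

```text
time_s: 24.15
tcp_pos: [0.4872, -0.2961, 0.1501]
eef_rot: [-180.0, 0.1, -16.8]
contact_force: [0.5, -0.3, -1.2]
gripper_width: 0.0257
gripper_force: 25.0
dist/row 0.03696298058045102 turn/row 2.386721841146677
-0.049 -0.241 0.0 -0.0066; -0.039 -0.243 0.0 -0.0066; -0.029 -0.245 0.0 -0.0066; -0.019 -0.246 0.0 -0.0066; -0.009 -0.246 0.0 -0.0066; 0.002 -0.246 0.0 -0.0066; 0.012 -0.246 0.0 -0.0066; 0.022 -0.245 0.0 -0.0066; 0.032 -0.244 0.0 -0.0066; 0.043 -0.243 0.0 -0.0066; 0.053 -0.241 0.0 -0.0066; 0.063 -0.238 0.0 -0.0066; 0.072 -0.236 0.0 -0.0066; 0.082 -0.232 0.0 -0.0066; 0.092 -0.229 0.0 -0.0066;
```

```bash
python3 -m inch '-0.049 -0.241 0 -0.0066 0; -0.039 -0.243 0 -0.0066 0; -0.029 -0.245 0 -0.0066 0; -0.019 -0.246 0 -0.0066 0; -0.009 -0.246 0 -0.0066 0; 0.002 -0.246 0 -0.0066 0; 0.012 -0.246 0 -0.0066 0; 0.022 -0.245 0 -0.0066 0' >/dev/null && python3 -m inch '0.032 -0.244 0 -0.0066 0; 0.043 -0.243 0 -0.0066 0; 0.053 -0.241 0 -0.0066 0; 0.063 -0.238 0 -0.0066 0; 0.072 -0.236 0 -0.0066 0; 0.082 -0.232 0 -0.0066 0; 0.092 -0.229 0 -0.0066 0; 0 0 0 0 0'; python3 plan.py 0.538 0.256 0.002 19 7
```

```text
time_s: 26.15
tcp_pos: [0.539, 0.2569, 0.1491]
eef_rot: [179.9, 0.2, 19.0]
contact_force: [0.0, -0.9, -1.7]
gripper_width: 0.0255
gripper_force: 25.0
dist/row 0.021020661755736574 turn/row -7.368272715625932e-05
-0.001 0.001 0.14 0.0; -0.001 0.001 0.14 0.0; -0.001 0.001 0.14 0.0; -0.001 0.001 0.14 0.0; -0.001 0.001 0.14 0.0; -0.001 0.001 0.14 0.0; -0.001 0.001 0.14 0.0;
```

```bash
python3 -m inch '0 0 0.14 0 0; 0 0 0.14 0 0; 0 0 0.14 0 0; 0 0 0.14 0 0; 0 0 0.14 0 0; 0 0 0.14 0 0; 0 0 0.12 0 0; 0 0 0 0 0' && python3 -m inch '0 0 0.01 0 0; 0 0 0.01 0 0; 0 0 0 0 0; 0 0 0 0 0; 0 0 0 0 0; 0 0 0 0 0; 0 0 0 0 0; 0 0 0 0 0'
```

```text
time_s: 27.15
tcp_pos: [0.5379, 0.2533, 0.0051]
eef_rot: [179.9, 0.3, 18.8]
contact_force: [0.3, -0.7, -0.9]
gripper_width: 0.0253
gripper_force: 25.0
time_s: 28.15
tcp_pos: [0.5396, 0.2553, 0.0045]
eef_rot: [180.0, 0.0, 18.9]
contact_force: [-0.4, -0.5, -1.0]
gripper_width: 0.0257
gripper_force: 25.0
```

```bash
python3 -m inch '0 0 0.013 0 0; 0 0 0.01 0 0; 0 0 0 0 0; 0 0 0 0 0.5; 0 0 0 0 0.5; 0 0 0 0 0.5; 0 0 0 0 0.5; 0 0 0 0 0.5' && python3 -m inch '0 0 -0.1 0 0.6; 0 0 -0.3 0 0.6; 0 0 -0.3 0 0.6; 0 0 -0.3 0 0.6; 0 0 -0.3 0 0.6; -0.4 0 -0.2 0 0.6; -0.4 0 0 0 0.6; -0.1 0 0 0 0.6'
python3 chk.py 200 0 460 200; python3 plan.py 0.651 -0.165 0.2 12.8 16
```

```text
time_s: 29.15
tcp_pos: [0.5396, 0.2553, 0.0011]
eef_rot: [-180.0, -0.0, 18.9]
contact_force: [-0.2, -0.2, -0.2]
gripper_width: 0.0436
gripper_force: 0.0
time_s: 30.15
tcp_pos: [0.4134, 0.2117, 0.2259]
eef_rot: [-179.9, -0.1, 18.9]
contact_force: [0.9, 0.7, 0.7]
gripper_width: 0.0526
gripper_force: 0.0
[[416.0, 0.0], [405.0, 167.0], [243.0, 167.0], [232.0, 0.0]] [0.5079 0.2454 0.016 ] sides [np.float64(0.2055), np.float64(0.1894), np.float64(0.2053), np.float64(0.1897)] ang [np.float64(-71.1), np.float64(-161.1), np.float64(109.0), np.float64(18.9)]
dist/row 0.027892128998285165 turn/row -0.38058827495990144
0.043 0.181 0.011 0.0011; 0.044 0.18 0.011 0.0011; 0.045 0.18 0.011 0.0011; 0.047 0.18 0.011 0.0011; 0.048 0.179 0.011 0.0011; 0.049 0.179 0.011 0.0011; 0.05 0.179 0.011 0.0011; 0.051 0.178 0.011 0.0011; 0.052 0.178 0.011 0.0011; 0.054 0.178 0.011 0.0011; 0.055 0.177 0.011 0.0011; 0.056 0.177 0.011 0.0011; 0.057 0.177 0.011 0.0011; 0.058 0.176 0.011 0.0011; 0.059 0.176 0.011 0.0011; 0.061 0.175 0.011 0.0011;
```

```bash
python3 -m inch '0.043 0.181 0.011 0.0011 0.6; 0.044 0.18 0.011 0.0011 0.6; 0.045 0.18 0.011 0.0011 0.6; 0.047 0.18 0.011 0.0011 0.6; 0.048 0.179 0.011 0.0011 0.6; 0.049 0.179 0.011 0.0011 0.6; 0.05 0.179 0.011 0.0011 0.6; 0.051 0.178 0.011 0.0011 0.6' >/dev/null && python3 -m inch '0.052 0.178 0.011 0.0011 0.6; 0.054 0.178 0.011 0.0011 0.6; 0.055 0.177 0.011 0.0011 0.6; 0.056 0.177 0.011 0.0011 0.6; 0.057 0.177 0.011 0.0011 0.6; 0.058 0.176 0.011 0.0011 0.6; 0.059 0.176 0.011 0.0011 0.6; 0.061 0.175 0.011 0.0011 0.6'; python3 - <<'E'
from plant import *
from h import *
from meas import handles
c=capture("wrist");cv2.imwrite("pics/w5.png",c["color"])
for P,l,r,a,uv,A in handles(c)[1]:
    if r<.5 and .08<l<.12: print(P.round(4),l.round(3),round(a,1),uv)
m,cs=blobs(c["color"],(0,120,40),(10,255,255),500,1e6)
for k in cs:
    x,y,w,h=cv2.boundingRect(k);print("mug",x,y,w,h,plane(c,[(x,y+h/2),(x+w/2,y+h/2)],.085).round(4).tolist())
E
python3 plan.py 0.6505 -0.1655 -0.008 12.8 7
```

```text
time_s: 32.2
tcp_pos: [0.6535, -0.1655, 0.1977]
eef_rot: [180.0, 0.0, 12.5]
contact_force: [0.4, 0.7, 0.8]
gripper_width: 0.0524
gripper_force: 0.0
[0.5116 0.2234 0.02  ] 0.103 18.1 (7.947754859924316, 218.6051025390625)
[ 0.6346 -0.1679  0.02  ] 0.101 12.5 (323.0, 192.0)
[ 0.7058 -0.0418  0.02  ] 0.1 0.4 (225.60882568359375, 107.64036560058594)
mug 417 188 95 57 [[0.6478, -0.2614, 0.085], [0.6582, -0.3086, 0.085]]
dist/row 0.029270182606485732 turn/row 0.05333958052812347
-0.003 -0.003 0.195 -0.0001; -0.003 -0.003 0.195 -0.0001; -0.003 -0.003 0.195 -0.0001; -0.003 -0.003 0.195 -0.0001; -0.003 -0.003 0.195 -0.0001; -0.003 -0.003 0.195 -0.0001; -0.003 -0.003 0.195 -0.0001;
```

View pics/w5.png

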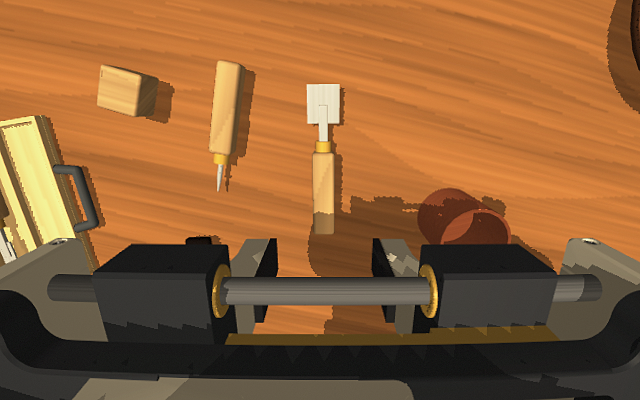

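The broad chisel (blade 323,105, handle 323,192) lies straight ahead of the fingers. The mug is at (460,215), about 22 mm clear of the gripper body by calculation. The awl and offcut are clear too. Descending.

```bash
python3 -m inch '-0.003 0 0.195 0 0.6; -0.003 0 0.195 0 0.6; -0.003 0 0.195 0 0.6; -0.003 0 0.195 0 0.6; 0 0 0.195 0 0.6; 0 0 0.195 0 0.6; 0 0 0.19 0 0.6; 0 0 0 0 0.6' && python3 -m inch '0 0 0 0 0; 0 0 0 0 0; 0 0 0 0 0; 0 0 0 0 0; 0 0 0 0 0; 0 0 0 0 0; 0 0 0 0 0; 0 0 0 0 0' 25
```

```text
time_s: 33.25
tcp_pos: [0.6493, -0.1649, -0.0088]
eef_rot: [-179.9, 0.3, 12.5]
contact_force: [-1.2, 0.3, -0.4]
gripper_width: 0.0526
gripper_force: 0.0
time_s: 34.25
tcp_pos: [0.6513, -0.1647, -0.0053]
eef_rot: [180.0, -0.1, 12.5]
contact_force: [-1.1, -0.0, 5.3]
gripper_width: 0.026
gripper_force: 25.0
```

```bash
python3 -m inch '0 0 -0.05 0 0; 0 0 -0.1 0 0; 0 0 -0.2 0 0; 0 0 -0.3 0 0; 0 0 -0.3 0 0; 0 0 -0.1 0 0; 0 0 0 0 0; 0 0 0 0 0' ; python3 plan.py 0.522 0.1765 0.15 19 15
```

```text
time_s: 35.25
tcp_pos: [0.6496, -0.1644, 0.1495]
eef_rot: [-179.9, 0.1, 12.5]
contact_force: [0.4, 0.2, -1.7]
gripper_width: 0.0259
gripper_force: 25.0
dist/row 0.02426983426526208 turn/row 0.43304084800566994
-0.023 -0.16 -0.0 -0.0012; -0.021 -0.16 -0.0 -0.0012; -0.02 -0.161 -0.0 -0.0012; -0.019 -0.161 -0.0 -0.0012; -0.018 -0.161 -0.0 -0.0012; -0.016 -0.161 -0.0 -0.0012; -0.015 -0.161 -0.0 -0.0012; -0.014 -0.161 -0.0 -0.0012; -0.013 -0.161 -0.0 -0.0012; -0.012 -0.161 -0.0 -0.0012; -0.01 -0.161 -0.0 -0.0012; -0.009 -0.162 -0.0 -0.0012; -0.008 -0.162 -0.0 -0.0012; -0.007 -0.162 -0.0 -0.0012; -0.006 -0.162 -0.0 -0.0012;
```

```bash
python3 -m inch '-0.023 -0.16 0 -0.0012 0; -0.021 -0.16 0 -0.0012 0; -0.02 -0.161 0 -0.0012 0; -0.019 -0.161 0 -0.0012 0; -0.018 -0.161 0 -0.0012 0; -0.016 -0.161 0 -0.0012 0; -0.015 -0.161 0 -0.0012 0; -0.014 -0.161 0 -0.0012 0' >/dev/null && python3 -m inch '-0.013 -0.161 0 -0.0012 0; -0.012 -0.161 0 -0.0012 0; -0.01 -0.161 0 -0.0012 0; -0.009 -0.162 0 -0.0012 0; -0.008 -0.162 0 -0.0012 0; -0.007 -0.162 0 -0.0012 0; -0.006 -0.162 0 -0.0012 0; 0 0 0 0 0'; python3 -m inch '0 0 0.14 0 0; 0 0 0.14 0 0; 0 0 0.14 0 0; 0 0 0.14 0 0; 0 0 0.14 0 0; 0 0 0.14 0 0; 0 0 0.1 0 0; 0 0 0 0 0'
```

```text
time_s: 37.25
tcp_pos: [0.5215, 0.1776, 0.1501]
eef_rot: [180.0, 0.1, 19.1]
contact_force: [-0.6, 0.5, -2.0]
gripper_width: 0.0255
gripper_force: 25.0
time_s: 38.25
tcp_pos: [0.522, 0.1755, 0.0088]
eef_rot: [179.9, 0.2, 19.0]
contact_force: [-0.6, 0.2, -0.2]
gripper_width: 0.0259
gripper_force: 25.0
```

```bash
python3 -m inch '0 0 0.02 0 0; 0 0 0.02 0 0; 0 0 0.02 0 0; 0 0 0 0 0; 0 0 0 0 0; 0 0 0 0 0; 0 0 0 0 0; 0 0 0 0 0' && python3 -m inch '0 0 0.003 0 0; 0 0 0 0 0; 0 0 0 0 0.5; 0 0 0 0 0.5; 0 0 0 0 0.5; 0 0 0 0 0.5; 0 0 0 0 0.5; 0 0 0 0 0.5' && python3 -m inch '0 0 -0.1 0 0.5; 0 0 -0.3 0 0.5; 0 0 -0.3 0 0.5; 0 0 -0.35 0 0.5; -0.15 -0.1 -0.35 0 0.5; -0.4 -0.1 -0.2 0 0.5; -0.3 -0.1 0 0 0.5; 0 0 0 0 0.5'
python3 chk.py 180 0 480 200
python3 - <<'E'
from plant import *
import cv2
c=capture("wrist");cv2.imwrite("pics/w6.png",c["color"])
E
```

```text
time_s: 39.25
tcp_pos: [0.523, 0.1763, 0.0012]
eef_rot: [-180.0, -0.0, 19.0]
contact_force: [0.1, 0.0, -0.4]
gripper_width: 0.0256
gripper_force: 25.0
time_s: 40.25
tcp_pos: [0.523, 0.1763, 0.0007]
eef_rot: [-180.0, -0.0, 19.0]
contact_force: [-0.2, 0.2, -0.1]
gripper_width: 0.0438
gripper_force: 0.0
time_s: 41.25
tcp_pos: [0.3912, 0.1775, 0.2401]
eef_rot: [-179.9, -0.2, 19.1]
contact_force: [0.6, -1.5, 0.4]
gripper_width: 0.0438
gripper_force: 0.0
[[392.0, 0.0], [385.0, 141.0], [224.0, 140.0], [214.0, 0.0]] [0.4947 0.2412 0.016 ] sides [np.float64(0.2063), np.float64(0.1622), np.float64(0.2068), np.float64(0.1619)] ang [np.float64(-71.2), np.float64(-161.0), np.float64(108.7), np.float64(18.8)]
handle centre world [ 0.4202 -0.0512  0.02  ] tray 0.1656 0.2522 ang 14.1 (490.6471252441406, 204.9117889404297)
handle centre world [0.5068 0.1672 0.02  ] tray 0.0126 0.0739 ang 19.6 (364.4242248535156, 83.909423828125)
handle centre world [0.5249 0.2464 0.02  ] tray -0.0303 0.0049 ang 18.4 (307.0, 45.5)
```

View pics/w6.png

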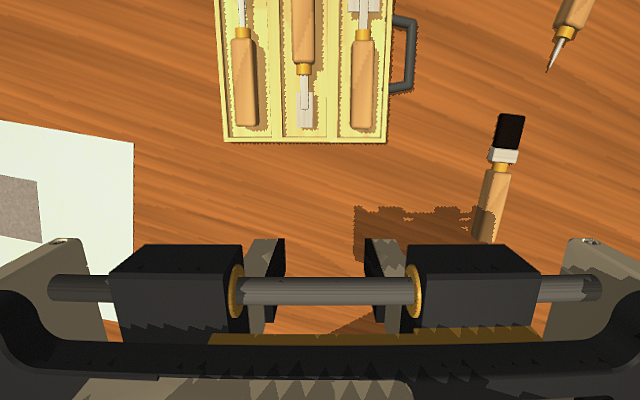

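All three chisels lie in their lanes: narrow on the left (butt 246,125), middle in the centre lane (tip 304,128) and broad beside the pull (butt 364,130). I'll check positions along the lanes numerically.

```bash
python3 - <<'E'
from plant import *
from h import *
c=capture("wrist")
y=np.radians(199);R=np.array([[np.cos(y),np.sin(y)],[-np.sin(y),np.cos(y)]])
for n,p,z in[("n butt",(246,127),.012),("n collar",(242,32),.023),("m tip",(304,128),.020),("m collar",(303,68),.023),("b butt",(364,131),.012),("b collar",(362,39),.023),("tray c",(224,142),.016),("tray c2",(387,142),.016)]:
    P=plane(c,[p],z)[0,:2];print(n,(R@(P-[.518,.249])).round(4))
E
```

```text
n butt [ 0.0871 -0.0744]
n collar [-0.022  -0.0698]
m tip [0.0879 0.0004]
m collar [0.0178 0.0004]
b butt [0.092  0.0766]
b collar [-0.0142  0.0694]
tray c [ 0.1056 -0.1031]
tray c2 [0.1054 0.1061]
```

```bash
python3 -c "
from plant import *
print(close_job())"
```

```text
the job is handed in; nothing more can be done
None
```

All three chisels are lying in their lanes (broad beside the pull, middle in the centre, narrow in the far lane), within about 5 mm of centre along the lanes and 7 mm across by the final wrist picture, and the job was handed in at about 41 s of the 83 s allowed; it returned no verdict, and the awl, brush, mug and offcut were not touched as far as I could tell, though I didn't re-measure them.

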